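# Open a tight spice jar in the one-handed board's bracket and hold the lid over it

## Task

Turn the square spice jar so that its flat sides line up with the bent steel bracket on the green preparation board, and set it fully home in the bracket, standing flat on the board. With the bracket keeping the jar from turning, unscrew its tight blue lid anticlockwise just until it comes free (do not keep spinning it, and do not open it anywhere else), then lift the lid straight up and finish while still holding it level over the jar, a couple of centimetres above the mouth. The jar stays home in the bracket; leave the ramekin, food tub and beaker where they are.

Things in the scene. Friction and masses are not known exactly. Their poses are not given: they have to be found in the camera images.
- jar_center (a point): White square plastic spice jar, loose, 0.25 to 0.5 kg, standing on the board at any angle. Body 70 x 70 mm, 78 mm high; this point is the body's centre, 39 mm above its underside; z up, x and y square to the flat sides. The four sides are alike for the bracket: any may face its back. The jar may be carried, turned or slid by its tight lid.
- jar: The same jar; origin at the centre of its underside, axes as jar_center; a beige label on its -x side. Above the body a shoulder (to 84 mm above the underside) and a round neck 44 mm across; its mouth is a springy black sealing ring, 108 mm above the underside under the tight lid, 111 mm when open.
- lid_center (a point): Blue ribbed round screw lid of the jar, 62 mm across, 22 mm high, 50 g; this point is its centre, 11 mm above its lower edge and 101 mm above the jar's underside while tight; z up, x towards the white mark on its top. At its sides 12 mm of free height lie between its lower edge and the jar's body, room for fingertips.
- lid: The same lid; origin at the centre of its lower edge. Three inner lugs sit under short sloping threads. Breaking loose takes about 0.7 N m (outside the bracket the jar turns along). Anticlockwise from above, relative to the jar, it rises 2.4 mm in 50 degrees and is free to lift from 55 to 95 degrees, where the lugs butt; clockwise is blocked. It clears the mouth after 20 mm of lift from tight.
- lid_mark (a point): End of the white raised bar on the lid's top, 25 mm from the lid's axis along its x; while tight it lies along the jar's +x (opposite to the label).
- jar_seat (a point): Where the centre of the jar's underside sits when the jar is fully home in the bracket, on the board's top face, 15 mm above the bench. z up; +x points into the bracket, to its back wall 35 mm away; y across. The bracket is open above and in front (-x). Its cheeks stand 37 mm to either side: 2 mm of play per side, so a jar at home can turn only about 4 degrees.
- prep_board: Fixed green board, 280 x 400 x 15 mm, origin under its centre, axes as jar_seat, which lies at x +55, y -85 mm. The bracket: fixed U of bent steel sheet, 50 mm high, rubber lined; the cheeks reach 25 mm in front of the seat, then lips flare out to 42 mm in front and 51 mm to either side. A steel food guard, 28 mm high, on the far left corner.
- ramekin: White ceramic ramekin, 64 mm across, 42 mm high, loose, far side of the board's middle; not to be disturbed. Origin under its centre.
- food_tub: Clear food tub with a white lid, 116 x 116 x 61 mm, loose on the bench left of the board; not to be disturbed. Origin under its centre.
- beaker: Clear blending beaker, 90 mm across, 140 mm high, loose on the bench right of the board; not to be disturbed. Origin under its centre.
Not all that is in view belongs to the job. There is more than one size of the lid; the job needs the smallest.

How it is judged:
By the outcome, as a careful person would: the job done as asked, in the order asked, and still so for the second after the job is handed in, while the arm keeps its last pose, push and grip.
It also fails if it takes over 51 s, if anything falls off the work surface, if the arm or the gripper's body presses on something with over 40 N, if the wrist force passes 120 N, or if a joint passes its speed limit or range.

## Robot

A 7-joint arm with a two-finger parallel gripper is mounted at the origin on the work surface. World frame = base frame: x ahead of the robot, y to its left, z up, the work surface at z = 0. Lengths are in m, angles in rad, forces in N, time in s.
With the tool pointing down it reaches from about 0.4 to 0.85 m from the base axis. Payload 4.5 kg.
Tool frame: the origin (TCP) lies between the finger pads; the fingertips stand 19 mm ahead of it and the grasp point (between the pads) is the TCP (r.nose_length is the distance from the TCP to the fingertips, in m); z points along the fingers, x is the direction in which the jaws open and shut, and the axes are right-handed (so a half turn about z gives the same grasp; the last joint's range is limited). The gripper opens to 88 mm and grips with 3 to 60 N. Pads are 18 mm wide; open, the fingers measure 123 mm over their backs; the gripper's body (75 mm by 187 mm) begins 45 mm behind the grasp point.
Start: joints at [1.257, 0.689, -0.195, 1.565, 0.157, 0.902, -0.215], TCP at [0.213, -0.588, 0.258] pointing down, gripper open.
Joint ranges: [-3.01, 3.01], [-0.46, 2.08], [-1.47, 1.51], [0.13, 2.56], [-1, 4.14], [0.04, 2.09], [-2.66, 2.66]. Speed limits (rad/s): [2.57, 2.57, 3.14, 3.14, 3.14, 3.14, 3.14].

## Interface

Orientations are given as a unit quaternion [x, y, z, w].
In Python, from plant import get_state, vision, r gives the robot as it stands.
- The arm moves only by the tool play_rows, never from a script. Its argument "deltas" is a list that holds one entry, the list of rows, each a list of 7 numbers: the gripper command: -1 is fully open, 1 is shut, values between are in proportion, then the shift along the tool's x, y, z normalised to -1 to 1, where 1 is 300 mm, then the turn, a rotation vector about the tool's x, y, z normalised to -1 to 1, where 1 is pi rad. A call has 1 to 5 rows; each row is the pose to reach, as a shift and turn from the pose measured when the call began, along the tool's axes at that moment, turning the shorter way round; what a row does not reach only later rows make up. A row lasts 1/8 s, in which the tool goes at most 62.5 mm and 10.7 degrees, less where a joint would pass 70% of its speed; a pose out of reach is approached as far as the arm can. A call with a number of a shift or a turn outside -1 to 1 is refused whole. A call with a gripper value outside its range is refused whole. The fingers move at their own pace and stop on an object; "force" is the grip in N (left out, the last holds). Time passes only in rows, so rows that repeat a pose let the fingers close. It gives the time, the measured TCP pose, the force and the opening at its end, in the units of the state.
- get_state(): the state, without advancing time (a new reading comes with each control period).
- vision.snapshot(name): name is "scene" or "top"; returns the picture (400x640x3 uint8, red, green, blue); there is no depth.
- vision.camera_model(name): a dict with "vfov" (degrees; the focal length in pixels is half the picture's height over the tangent of half this angle, whatever the lens; pixels are square), "cx", "cy" (the principal point, pixels), "k1" (the pictures are not rectified: a ray, as slopes to the right and down, at radius r is drawn at 1 + k1 r^2 times it, then the intrinsics apply), "world_to_cam" (4x4, takes a point from world to camera coordinates). Camera axes: x right, y up, looking along -z (the intrinsics and any distortion apply to the point x, -y, -z); pixel columns grow to the right and rows downward; lengths in m; the calibration is good to about 2 mm. A picture is of the moment at which its call begins. camera_model takes no time and is no camera call.
- r.finish_job(): hands the job in, once; it reports no verdict.
The state is a dict: "clock": time; "q": joint angles; "qd": joint speeds; "joint_torque": joint torques, N m; "tool_pos": TCP position; "eef_rot": TCP orientation; "contact_force": force on the tool from outside, world axes, zero at the start; "moment": the same for the moment, N m; "opening": opening from 0.0 (shut) to 1.0 (fully open).
Only numpy, scipy, OpenCV 4.12 (cv2) and the standard library are available. Lean on these libraries where they do the work, as an engineer would, in place of code of your own. Each camera call takes 0.05 s, during which the arm holds its last target.

## Working session

There is one attempt and no reset: what is moved stays moved. The work goes in short steps, Python scripts to look and compute and a tool call to move; the robot and the scene stay as the last step left them, time stands still between calls to the robot, and variables do not carry over. Pictures are saved under pics/ and viewed, and the job is handed in when it is done.

Besides the shell and the picture viewer there is one more tool, called after "Call:" by a JSON object that holds its "fn" and its "kwargs". play_rows: Moves the arm, as the interface text tells. Scaled input: -1 to 1 covers 300 mm each way for a shift and pi rad each way for a turn. Its arguments: {"type":"object","properties":{"deltas":{"type":"array"},"force":{"type":"number"}},"required":["deltas"]}

```bash
ls; mkdir -p pics; python3 - <<'E'
from plant import get_state, vision, r
import cv2
print(get_state())
for n in("scene","top"):
    im=vision.snapshot(n); cv2.imwrite(f"pics/{n}0.png",im[:,:,::-1]); m=vision.camera_model(n); print(n,m)
E
```

```text
pics
{'clock': 0.0, 'q': array([ 1.25677131,  0.68997078, -0.19450562,  1.56634487,  0.15730854,
        0.90253141, -0.21510182]), 'qd': array([-6.99969482e-05, -6.64174688e-04,  1.07216821e-03, -2.09960185e-03,
       -1.53102909e-03,  7.19625362e-04, -1.01806198e-03]), 'joint_torque': array([ 3.07451510e-04, -5.27555430e+01, -1.26709610e+00, -1.53427076e+01,
       -5.27381455e-02,  6.49214722e-03,  1.75935111e-04]), 'tool_pos': array([ 0.21277351, -0.58701999,  0.25691783]), 'eef_rot': array([ 8.18819079e-01, -5.74050912e-01, -8.03762039e-04, -4.69907729e-04]), 'contact_force': array([ 0.41128924, -0.13319233, -0.95296673]), 'moment': array([-0.03325915,  0.02730943, -0.01730475]), 'opening': 1.0010078882581108}
scene {'vfov': 52.55029512643168, 'cx': 320.58195725486956, 'cy': 195.90053010757774, 'k1': 0.023228109713936747, 'world_to_cam': array([[-0.53119708,  0.84712488, -0.01446013,  0.28677636],
       [-0.7236401 , -0.44475609,  0.52776607,  0.32848518],
       [ 0.44065254,  0.29081172,  0.84926667, -1.52846196],
       [ 0.        ,  0.        ,  0.        ,  1.        ]])}
top {'vfov': 50.42863311499691, 'cx': 318.29958303860894, 'cy': 199.36364037146097, 'k1': -0.010370279860242101, 'world_to_cam': array([[ 0.0285439 , -0.99955765, -0.00835197, -0.01149875],
       [ 0.99657293,  0.02780772,  0.07790465, -0.51846307],
       [-0.07763794, -0.01054705,  0.99692583, -1.36255373],
       [ 0.        ,  0.        ,  0.        ,  1.        ]])}
```

View pics/scene0.png

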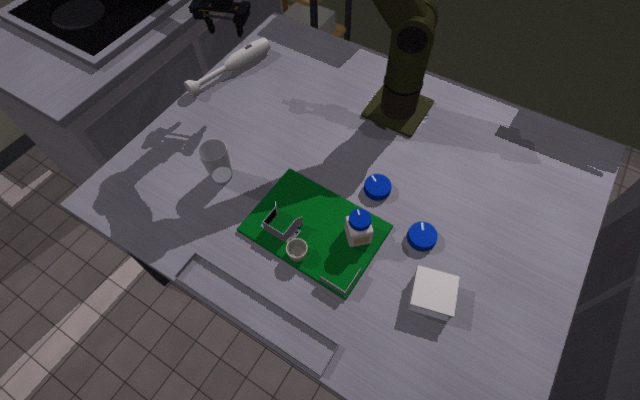

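View pics/top0.png

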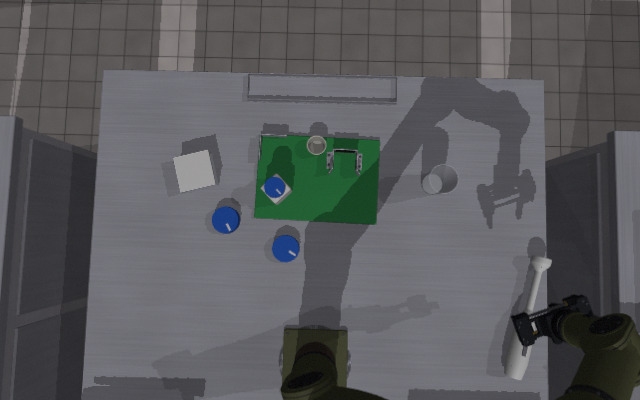

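Top view: jar on the board at about (276,187) with a blue lid, bracket at about (345,160), ramekin (316,145), beaker (440,180), two larger lids on the bench at (226,220) and (286,248). I'll measure next.

```bash
cat > h.py <<'E'
import numpy as np, cv2
from plant import get_state, vision, r
def cam(n):
    m=vision.camera_model(n); f=200/np.tan(np.radians(m['vfov']/2))
    K=np.array([[f,0,m['cx']],[0,f,m['cy']],[0,0,1]]); D=np.array([m['k1'],0,0,0,0.])
    return K,D,np.array(m['world_to_cam'])
def ray(n,uv):
    K,D,T=cam(n)
    p=cv2.undistortPoints(np.array(uv,float).reshape(-1,1,2),K,D).reshape(-1,2)
    d=np.c_[p[:,0],-p[:,1],-np.ones(len(p))]@T[:3,:3]
    return -T[:3,:3].T@T[:3,3],d
def onz(n,uv,z):
    o,d=ray(n,uv); return o+d*((z-o[2])/d[:,2])[:,None]
def proj(n,P):
    K,D,T=cam(n); P=np.atleast_2d(P); c=P@T[:3,:3].T+T[:3,3]; c=c*[1,-1,-1]
    return cv2.projectPoints(c.reshape(-1,1,3),np.zeros(3),np.zeros(3),K,D)[0].reshape(-1,2)
def shot(n,name,box=None,s=4):
    im=vision.snapshot(n)[:,:,::-1].copy(); cv2.imwrite(f'pics/{name}_raw.png',im); crop(im,name,box,s); return im
def crop(im,name,box,s):
    if box: x0,y0,x1,y1=box; im=cv2.resize(im[y0:y1,x0:x1],None,fx=s,fy=s,interpolation=cv2.INTER_CUBIC)
    cv2.imwrite(f'pics/{name}.png',im)
E
python3 - <<'E'
from h import *
t=cv2.imread('pics/top0.png'); s=cv2.imread('pics/scene0.png')
crop(t,'t1',(245,120,395,230),5); crop(s,'s1',(230,160,400,300),4)
for n,im in(('top',t),('scene',s)):
    h=cv2.cvtColor(im,cv2.COLOR_BGR2HSV)
    b=cv2.inRange(h,(100,120,60),(130,255,255))
    c,_=cv2.findContours(b,cv2.RETR_EXTERNAL,cv2.CHAIN_APPROX_NONE)
    for k in c:
        if cv2.contourArea(k)>50: print(n,'blue',cv2.contourArea(k),cv2.minEnclosingCircle(k), cv2.fitEllipse(k))
    g=cv2.inRange(h,(45,120,25),(80,255,255)); 
    g=cv2.morphologyEx(g,cv2.MORPH_CLOSE,np.ones((5,5)))
    c,_=cv2.findContours(g,cv2.RETR_EXTERNAL,cv2.CHAIN_APPROX_NONE); k=max(c,key=cv2.contourArea)
    rr=cv2.approxPolyDP(cv2.convexHull(k),6,True).reshape(-1,2); print(n,'board',rr.tolist())
    print(onz(n,rr,0.015).round(4).tolist())
E
```

```text
top blue 543.5 ((284.9262390136719, 248.1475372314453), 13.764303207397461) ((285.14892578125, 248.08030700683594), (26.046173095703125, 26.638004302978516), 25.92151641845703)
top blue 552.0 ((225.38888549804688, 219.5), 13.83890151977539) ((225.32313537597656, 219.47714233398438), (26.02716636657715, 27.08600616455078), 84.08875274658203)
top blue 305.5 ((273.7727355957031, 186.68182373046875), 10.391003608703613) ((273.9880065917969, 186.63824462890625), (19.593372344970703, 19.967477798461914), 144.41920471191406)
top board [[262, 137], [378, 140], [375, 223], [255, 217]]
[[0.7208, 0.1954, 0.015], [0.721, -0.1882, 0.015], [0.4471, -0.1833, 0.015], [0.4555, 0.208, 0.015]]
scene blue 632.5 ((421.8628234863281, 235.9712371826172), 15.168402671813965) ((421.7200927734375, 236.59381103515625), (27.309228897094727, 30.074708938598633), 99.49337005615234)
scene blue 351.0 ((359.5673828125, 219.3297882080078), 11.42010498046875) ((359.5985412597656, 219.66305541992188), (20.97423553466797, 21.92848777770996), 84.62928771972656)
scene blue 529.0 ((377.1246032714844, 187.0520477294922), 14.026416778564453) ((377.2057189941406, 187.41249084472656), (25.15021324157715, 27.223806381225586), 74.2364273071289)
scene board [[289, 169], [392, 225], [345, 299], [237, 230]]
[[0.4508, -0.1816, 0.015], [0.4598, 0.2103, 0.015], [0.7368, 0.2041, 0.015], [0.7255, -0.1876, 0.015]]
```

```bash
sleep 1; ls pics
```

```text
s1.png
scene0.png
t1.png
top0.png
```

View pics/t1.png

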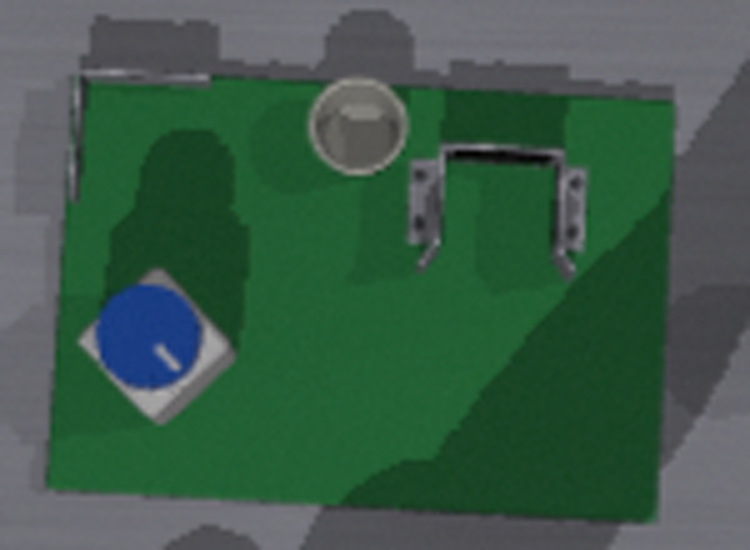

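View pics/s1.png

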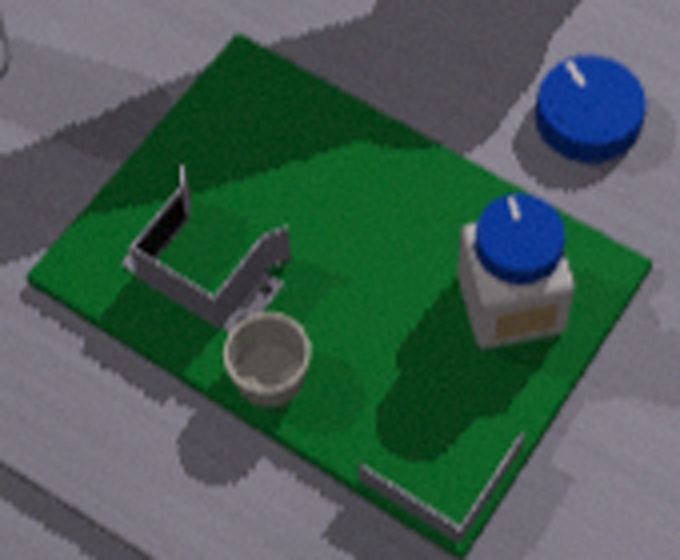

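```bash
python3 - <<'E'
from h import *
T=lambda p:(np.array(p)+.5)/5-.5+[245,120]
S=lambda p:(np.array(p)+.5)/4-.5+[230,160]
print('brk top',onz('top',T([(441,150),(565,156),(440,243),(554,247),(422,268),(570,275)]),.065).round(4)[:,:2].tolist())
print('brk scn',onz('scene',S([(215,300),(132,256),(265,240),(186,208),(288,228),(183,168)]),.065).round(4)[:,:2].tolist())
print('jar body top',onz('top',T([(79,341),(157,268),(235,350),(158,425)]),.093).round(4)[:,:2].tolist())
print('lid c top',onz('top',[(273.99,186.64)],.127).round(4), 'scene',onz('scene',[(359.6,219.66)],.116).round(4))
print('mark',onz('top',T([(178,368),(158,347)]),.127).round(4), onz('scene',S([(511,197),(517,217)]),.127).round(4))
print('board T',onz('top',T([(75,74),(674,90),(657,521),(47,489)]),.015).round(4)[:,:2].tolist())
print('board S',onz('scene',S([(462,556),(28,280),(239,35),(652,263)]),.015).round(4)[:,:2].tolist())
E
```

```text
brk top [[0.675, -0.0389], [0.6732, -0.1177], [0.6153, -0.0398], [0.6147, -0.112], [0.599, -0.0288], [0.5972, -0.1225]]
brk scn [[0.6814, -0.0385], [0.6839, -0.1118], [0.6209, -0.0352], [0.6294, -0.1014], [0.6033, -0.0262], [0.6018, -0.1239]]
jar body top [[0.5438, 0.1825], [0.5906, 0.1358], [0.5409, 0.0857], [0.4931, 0.1317]]
lid c top [[0.545  0.1366 0.127 ]] scene [[0.5473 0.1372 0.116 ]]
mark [[0.5257 0.1171 0.127 ]
 [0.538  0.1296 0.127 ]] [[0.5257 0.1171 0.127 ]
 [0.5377 0.1287 0.127 ]]
board T [[0.7293, 0.2037], [0.7291, -0.1927], [0.4446, -0.1865], [0.4541, 0.2112]]
board S [[0.7357, 0.2039], [0.7251, -0.1894], [0.448, -0.182], [0.4599, 0.2126]]
```

```bash
cat > g.py <<'E'
import sys
from h import *
from scipy.spatial.transform import Rotation as R
def goal(x,y,z,yaw,pr=True):
    s=get_state(); q=R.from_quat(s['eef_rot'])
    a=np.radians(yaw); t=R.from_matrix(np.array([[np.cos(a),np.sin(a),0],[np.sin(a),-np.cos(a),0],[0,0,-1]]))
    d=q.inv().apply(np.array([x,y,z])-s['tool_pos'])/.3; w=(q.inv()*t).as_rotvec()/np.pi
    print(np.r_[d,w].round(3).tolist()); 
def st():
    s=get_state(); X=R.from_quat(s['eef_rot']).as_matrix()
    print('t',round(s['clock'],2),'p',s['tool_pos'].round(4),'yaw',np.degrees(np.arctan2(X[1,0],X[0,0])).round(2),'zax',X[:,2].round(4),'F',s['contact_force'].round(2),'M',s['moment'].round(3),'op',round(s['opening'],3),'q',s['q'].round(2))
if __name__=='__main__':
    st(); a=list(map(float,sys.argv[1:])); 
    if a: goal(*a)
E
python3 g.py .546 .137 .25 11
python3 - <<'E'
from h import *
for p in [(.546,.137,.127),(.6435,-.0762,.015),(.57,-.36,0)]: print(proj('top',p),proj('scene',p))
E
```

```text
t 0.1 p [ 0.2128 -0.5871  0.257 ] yaw -70.07 zax [-6.0e-04  1.5e-03 -1.0e+00] F [ 1.33  0.4  -0.36] M [ 0.019 -0.02   0.015] op 1.001 q [ 1.26  0.69 -0.19  1.57  0.16  0.9  -0.22]
[-1.89, -1.867, 0.026, -0.0, 0.0, -0.45]
[[273.8603728  186.29897129]] [[360.01913497 217.41265877]]
[[343.50923862 162.30448649]] [[281.87105927 226.7131653 ]]
[[428.60368016 187.39191857]] [[226.36865048 173.5565945 ]]
```

Call:
{"fn": "play_rows", "kwargs": {"deltas": [[[-1,-0.8,-0.8,-0.1,0,0,-0.3],[-1,-0.8,-0.8,-0.1,0,0,-0.3],[-1,-0.8,-0.8,-0.1,0,0,-0.3],[-1,-0.8,-0.8,-0.1,0,0,-0.3],[-1,-0.8,-0.8,-0.1,0,0,-0.3]]], "force": 40}}

```text
clock: 0.72
tool_pos: [0.3451, -0.3036, 0.285]
eef_rot: [0.99, -0.139, -0.0, -0.001]
contact_force: [1.6, -0.3, 0.9]
opening: 0.999
```

```bash
python3 g.py .546 .137 .25 11
```

```text
t 0.72 p [ 0.3451 -0.3036  0.285 ] yaw -16.01 zax [-6.0e-04  1.5e-03 -1.0e+00] F [ 1.64 -0.33  0.93] M [-0.056 -0.16   0.017] op 0.999 q [ 0.95  0.47 -0.48  2.    0.31  0.75 -0.  ]
[0.239, -1.596, 0.118, -0.0, 0.0, -0.15]
```

Call:
{"fn": "play_rows", "kwargs": {"deltas": [[[-1,0.15,-1,0.05,0,0,-0.15],[-1,0.15,-1,0.05,0,0,-0.15],[-1,0.15,-1,0.05,0,0,-0.15],[-1,0.15,-1,0.05,0,0,-0.15],[-1,0.15,-1,0.05,0,0,-0.15]]]}}

```text
clock: 1.35
tool_pos: [0.4717, -0.0255, 0.2701]
eef_rot: [0.995, 0.096, -0.0, -0.001]
contact_force: [0.6, -1.3, -0.5]
opening: 1.003
```

```bash
python3 g.py .546 .137 .22 11
```

```text
t 1.35 p [ 0.4717 -0.0255  0.2701] yaw 11.03 zax [-8.0e-04  1.6e-03 -1.0e+00] F [ 0.63 -1.25 -0.45] M [-0.076 -0.138 -0.046] op 1.003 q [ 0.34  0.52 -0.58  1.98  0.41  0.76 -0.29]
[0.347, -0.484, 0.168, -0.001, 0.0, 0.0]
```

Call:
{"fn": "play_rows", "kwargs": {"deltas": [[[-1,0.347,-0.484,0.168,0,0,0],[-1,0.347,-0.484,0.168,0,0,0],[-1,0.347,-0.484,0.168,0,0,0],[-1,0.347,-0.484,0.168,0,0,0],[-1,0.347,-0.484,0.168,0,0,0]]]}}

```text
clock: 1.98
tool_pos: [0.5455, 0.1363, 0.2194]
eef_rot: [0.995, 0.096, -0.001, -0.0]
contact_force: [-0.3, -1.0, -0.7]
opening: 1.0
```

```bash
python3 g.py .546 .137 .118 11; python3 - <<'E'
from h import *
shot('scene','s2',(310,130,430,270),4)
E
```

```text
t 1.98 p [0.5455 0.1363 0.2194] yaw 11.03 zax [-2.2e-03  2.0e-04 -1.0e+00] F [-0.34 -0.99 -0.67] M [-0.117 -0.1   -0.011] op 1.0 q [-0.03  0.69 -0.51  1.79  0.46  0.78 -0.58]
[0.003, -0.002, 0.338, -0.0, 0.001, 0.0]
```

View pics/s2.png

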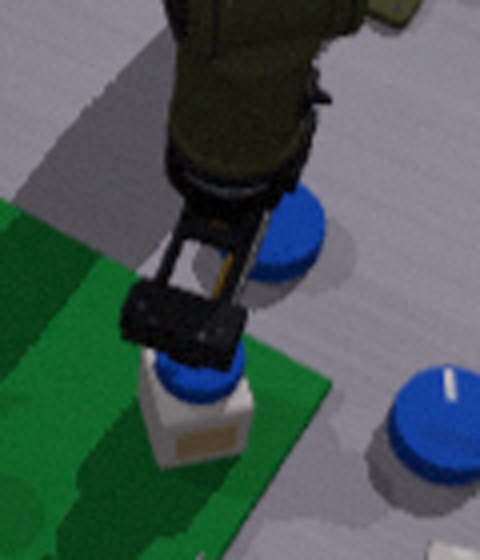

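The open gripper is above the jar's lid (crop 195,350 → full about (359,218)), straddling it. Descending.

Call:
{"fn": "play_rows", "kwargs": {"deltas": [[[-1,0.003,-0.002,0.15,0,0,0],[-1,0.003,-0.002,0.25,0,0,0],[-1,0.003,-0.002,0.338,0,0,0],[-1,0.003,-0.002,0.338,0,0,0]]]}}

```text
clock: 2.52
tool_pos: [0.5451, 0.1335, 0.1172]
eef_rot: [0.996, 0.094, -0.003, 0.001]
contact_force: [-1.2, -0.8, 1.1]
opening: 0.999
```

Call:
{"fn": "play_rows", "kwargs": {"deltas": [[[0.3,0,0,0,0,0,0],[0.6,0,0,0,0,0,0],[1,0,0,0,0,0,0],[1,0,0,0,0,0,0],[1,0,0,0,0,0,0]]], "force": 40}}

```text
clock: 3.15
tool_pos: [0.5469, 0.1341, 0.1183]
eef_rot: [0.996, 0.094, -0.001, 0.001]
contact_force: [4.4, 0.9, 5.5]
opening: 0.698
```

```bash
python3 g.py
```

```text
t 3.15 p [0.5469 0.1341 0.1183] yaw 10.8 zax [-0.0012 -0.0013 -1.    ] F [4.39 0.9  5.49] M [-0.092 -0.819  0.039] op 0.698 q [-0.09  0.84 -0.4   1.86  0.58  0.57 -0.68]
```

Call:
{"fn": "play_rows", "kwargs": {"deltas": [[[1,0,0,-0.03,0,0,0],[1,0,0,-0.07,0,0,0],[1,0,0,-0.12,0,0,0],[1,0,0,-0.12,0,0,0]]]}}

```text
clock: 3.65
tool_pos: [0.5474, 0.1345, 0.1556]
eef_rot: [0.996, 0.094, 0.0, 0.0]
contact_force: [0.1, 0.8, -5.7]
opening: 0.696
```

```bash
python3 - <<'E'
from h import *
shot('scene','s3',(310,130,430,270),4);shot('top','t3',(225,140,345,240),5)
E
python3 g.py .555 -.074 .155 -35.1
```

```text
t 3.75 p [0.5467 0.1339 0.1544] yaw 10.79 zax [-0.0014 -0.0015 -1.    ] F [-0.31  0.39 -5.14] M [-0.02  -0.106  0.009] op 0.694 q [-0.06  0.78 -0.45  1.84  0.53  0.64 -0.64]
[-0.103, 0.686, -0.001, 0.001, 0.0, 0.255]
```

View pics/s3.png

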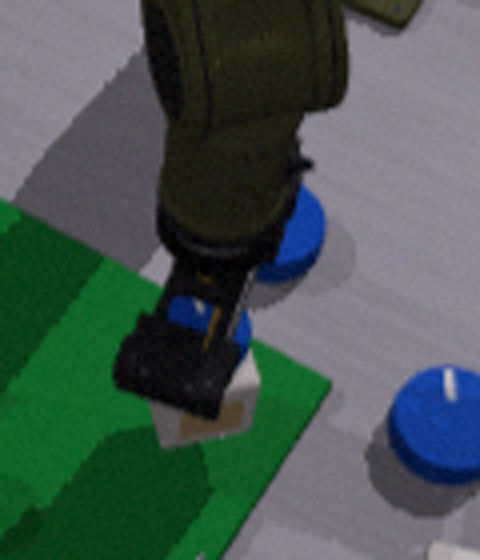

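View pics/t3.png

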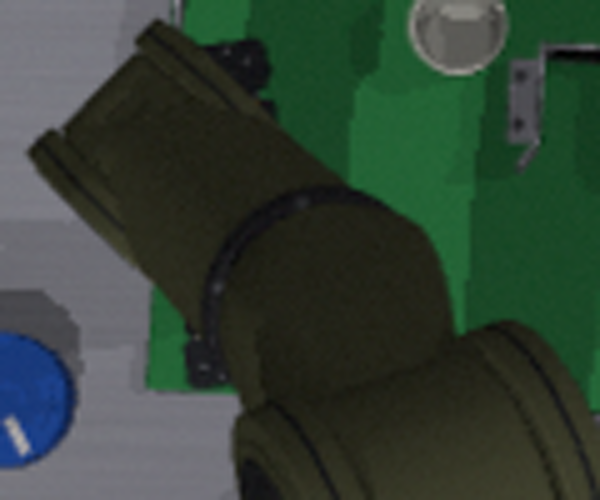

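Call:
{"fn": "play_rows", "kwargs": {"deltas": [[[1,-0.02,0.13,0,0,0,0.05],[1,-0.04,0.27,0,0,0,0.1],[1,-0.06,0.42,0,0,0,0.155],[1,-0.08,0.56,0,0,0,0.21],[1,-0.105,0.69,0,0,0,0.255]]]}}

```text
clock: 4.38
tool_pos: [0.5542, -0.0768, 0.1542]
eef_rot: [0.953, -0.304, -0.001, 0.001]
contact_force: [0.1, 1.3, -6.0]
opening: 0.693
```

```bash
python3 g.py .553 -.0755 .13 -35.1
```

```text
t 4.38 p [ 0.5542 -0.0768  0.1542] yaw -35.4 zax [-0.0023 -0.0016 -1.    ] F [ 0.08  1.27 -6.02] M [-0.012 -0.033 -0.02 ] op 0.693 q [ 0.21  0.76 -0.27  1.85  0.34  0.58 -0.89]
[-0.006, -0.002, 0.081, 0.001, 0.0, -0.002]
```

Call:
{"fn": "play_rows", "kwargs": {"deltas": [[[1,-0.006,-0.002,0.05,0,0,0],[1,-0.006,-0.002,0.09,0,0,0],[1,-0.006,-0.002,0.11,0,0,0],[1,-0.006,-0.002,0.11,0,0,0]]]}}

```text
clock: 4.88
tool_pos: [0.5527, -0.0741, 0.1206]
eef_rot: [0.953, -0.303, -0.002, 0.001]
contact_force: [0.1, -0.3, -5.5]
opening: 0.696
```

```bash
python3 - <<'E'
from h import *
shot('scene','s4',(220,130,370,270),5);shot('top','t4',(295,120,415,220),5)
E
python3 g.py .553 -.0755 .118 -35.1
```

```text
t 4.97 p [ 0.5533 -0.0746  0.1213] yaw -35.33 zax [-0.0019 -0.0013 -1.    ] F [-0.   -0.64 -5.59] M [-0.027 -0.05  -0.008] op 0.695 q [ 0.19  0.81 -0.24  1.88  0.37  0.5  -0.92]
[0.001, 0.003, 0.011, 0.001, 0.0, -0.001]
```

View pics/s4.png

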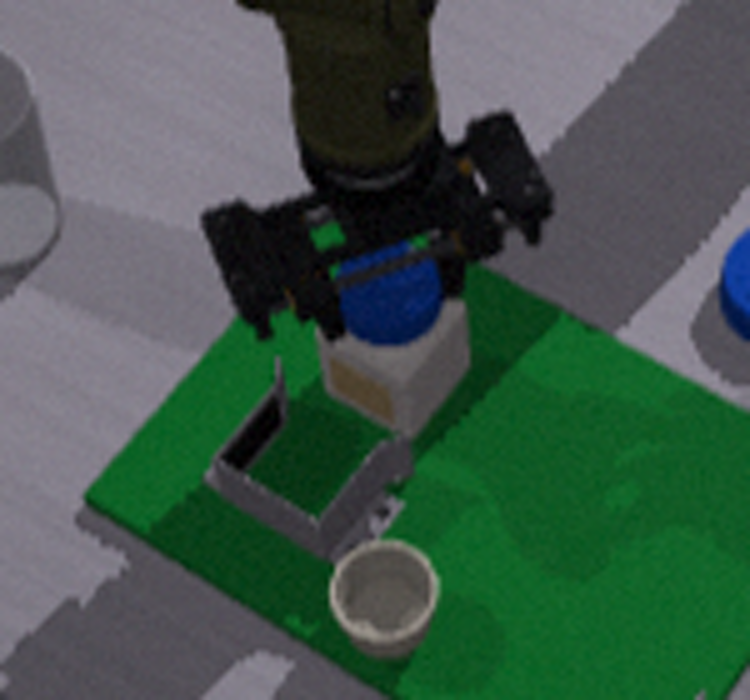

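View pics/t4.png

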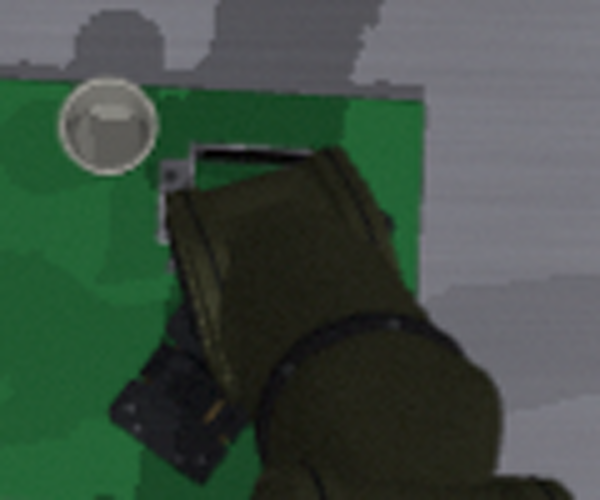

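The scene crop shows the jar in front of the bracket, label facing the back wall, nearly square; I'll check its bottom corners for yaw and lateral offset.

```bash
python3 - <<'E'
from h import *
S=lambda p:(np.array(p)+.5)/5-.5+[220,130]
im=cv2.imread('pics/s4_raw.png'); crop(im,'s4b',(270,170,330,225),13)
P=onz('scene',S([(325,372),(400,437),(470,362)]),.018)[:,:2]; print(P.round(4)); e=P[1]-P[0]; print(np.degrees(np.arctan2(e[1],e[0])),np.linalg.norm(e)); e=P[1]-P[2]; print(np.degrees(np.arctan2(e[1],e[0])),np.linalg.norm(e))
E
```

```text
[[ 0.5732 -0.1145]
 [ 0.5874 -0.0474]
 [ 0.5183 -0.0396]]
77.9733216354304 0.06858231983556383
-6.458918696529382 0.06953705222172481
```

View pics/s4b.png

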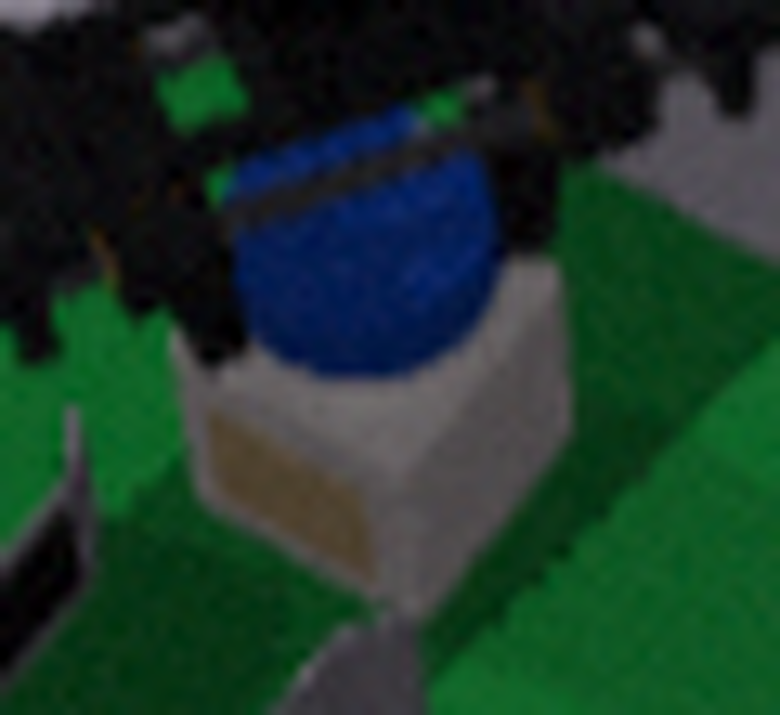

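```bash
python3 - <<'E'
from h import *
S=lambda p:(np.array(p)+.5)/13-.5+[270,170]
def ang(a,b,z):
    P=onz('scene',S([a,b]),z)[:,:2]; e=P[1]-P[0]; print(z,P.round(4).tolist(),np.degrees(np.arctan2(e[1],e[0])).round(2))
ang((215,505),(370,595),.018); ang((570,435),(425,605),.018)
ang((200,375),(385,480),.092); ang((550,305),(410,475),.092)
E
```

```text
0.018 [[0.584, -0.1012], [0.585, -0.055]] 88.72
0.018 [[0.5218, -0.0381], [0.5804, -0.0422]] -3.96
0.092 [[0.5892, -0.0941], [0.5901, -0.042]] 88.92
0.092 [[0.5307, -0.0354], [0.5861, -0.0378]] -2.5
```

```bash
python3 g.py .600 -.0762 .1195 -35.2;python3 g.py .63 -.0768 .1195 -35.2
```

```text
t 4.97 p [ 0.5533 -0.0746  0.1213] yaw -35.33 zax [-0.0019 -0.0013 -1.    ] F [-0.   -0.64 -5.59] M [-0.027 -0.05  -0.008] op 0.695 q [ 0.19  0.81 -0.24  1.88  0.37  0.5  -0.92]
[0.13, -0.086, 0.006, 0.001, 0.0, -0.001]
t 4.97 p [ 0.5533 -0.0746  0.1213] yaw -35.33 zax [-0.0019 -0.0013 -1.    ] F [-0.   -0.64 -5.59] M [-0.027 -0.05  -0.008] op 0.695 q [ 0.19  0.81 -0.24  1.88  0.37  0.5  -0.92]
[0.213, -0.142, 0.006, 0.001, 0.0, -0.001]
```

Call:
{"fn": "play_rows", "kwargs": {"deltas": [[[1,0.03,-0.02,0.005,0,0,0],[1,0.06,-0.04,0.006,0,0,0],[1,0.095,-0.063,0.006,0,0,0],[1,0.13,-0.086,0.006,0,0,0],[1,0.13,-0.086,0.006,0,0,0]]]}}

```text
clock: 5.6
tool_pos: [0.6019, -0.0767, 0.1196]
eef_rot: [0.953, -0.304, 0.001, 0.001]
contact_force: [0.3, -2.1, -5.7]
opening: 0.694
```

```bash
python3 g.py .63 -.0768 .1195 -35.2
```

```text
t 5.6 p [ 0.6019 -0.0767  0.1196] yaw -35.38 zax [ 9.0e-04 -1.6e-03 -1.0e+00] F [ 0.29 -2.11 -5.69] M [-0.308 -0.157 -0.026] op 0.694 q [ 0.2   0.86 -0.26  1.73  0.35  0.6  -0.89]
[0.077, -0.054, 0.0, 0.0, -0.001, -0.001]
```

Call:
{"fn": "play_rows", "kwargs": {"deltas": [[[1,0.022,-0.014,0,0,0,0],[1,0.044,-0.028,0,0,0,0],[1,0.066,-0.042,0,0,0,0],[1,0.081,-0.052,0,0,0,0]]]}}

```text
clock: 6.1
tool_pos: [0.6314, -0.0779, 0.1197]
eef_rot: [0.953, -0.304, 0.001, 0.0]
contact_force: [0.1, -0.5, -5.1]
opening: 0.695
```

```bash
python3 g.py .641 -.0775 .1195 -35.2
```

```text
t 6.1 p [ 0.6314 -0.0779  0.1197] yaw -35.38 zax [ 0.0013 -0.0014 -1.    ] F [ 0.06 -0.47 -5.12] M [-0.025 -0.003  0.013] op 0.695 q [ 0.2   0.89 -0.27  1.63  0.34  0.67 -0.87]
[0.025, -0.02, 0.001, 0.0, -0.001, -0.001]
```

Moving freely between the cheeks. Now creep forward to the back wall.

Call:
{"fn": "play_rows", "kwargs": {"deltas": [[[1,0.01,-0.007,0,0,0,0],[1,0.018,-0.012,0,0,0,0],[1,0.025,-0.017,0,0,0,0],[1,0.033,-0.022,0,0,0,0],[1,0.033,-0.022,0,0,0,0]]]}}

```text
clock: 6.72
tool_pos: [0.6425, -0.0781, 0.1194]
eef_rot: [0.953, -0.304, -0.0, 0.001]
contact_force: [-1.7, 0.3, -5.0]
opening: 0.698
```

```bash
python3 g.py .648 -.0778 .1195 -35.2
```

```text
t 6.72 p [ 0.6425 -0.0781  0.1194] yaw -35.38 zax [-7.0e-04 -1.3e-03 -1.0e+00] F [-1.66  0.3  -5.02] M [ 0.061  0.544 -0.073] op 0.698 q [ 0.19  0.9  -0.27  1.6   0.34  0.69 -0.86]
[0.014, -0.012, -0.0, 0.0, -0.0, -0.001]
```

Call:
{"fn": "play_rows", "kwargs": {"deltas": [[[1,0.004,-0.003,0.004,0,0,0],[1,0.006,-0.004,0.008,0,0,0],[1,0.006,-0.004,0.012,0,0,0],[1,0.006,-0.004,0.012,0,0,0]]]}}

```text
clock: 7.22
tool_pos: [0.6431, -0.079, 0.1182]
eef_rot: [0.953, -0.304, -0.001, 0.002]
contact_force: [-9.5, -0.1, 15.1]
opening: 0.696
```

```bash
python3 g.py
```

```text
t 7.22 p [ 0.6431 -0.079   0.1182] yaw -35.41 zax [-0.0035 -0.0032 -1.    ] F [-9.47 -0.08 15.05] M [-0.118  2.132  0.009] op 0.696 q [ 0.19  0.9  -0.27  1.59  0.34  0.7  -0.86]
```

Call:
{"fn": "play_rows", "kwargs": {"deltas": [[[0,0,0,0,0,0,0],[-1,0,0,0,0,0,0],[-1,0,0,0,0,0,0]]]}}

```text
clock: 7.6
tool_pos: [0.6447, -0.0789, 0.1189]
eef_rot: [0.953, -0.304, 0.0, 0.001]
contact_force: [-0.5, 0.4, -0.3]
opening: 0.901
```

Call:
{"fn": "play_rows", "kwargs": {"deltas": [[[-1,0,0,-0.1,0,0,0],[-1,0,0,-0.25,0,0,0],[-1,-0.1,0.2,-0.4,0,0,0],[-1,-0.5,0.3,-0.4,0,0,0],[-1,-0.5,0.3,-0.4,0,0,0]]]}}

```text
clock: 8.22
tool_pos: [0.479, -0.0675, 0.2391]
eef_rot: [0.952, -0.305, 0.002, 0.001]
contact_force: [0.0, 0.8, -0.5]
opening: 0.998
```

```bash
python3 - <<'E'
from h import *
shot('scene','s5',(220,130,370,270),5);shot('top','t5',(295,120,415,220),6)
E
python3 g.py
```

```text
t 8.32 p [ 0.4699 -0.0664  0.2378] yaw -35.19 zax [-0.0113 -0.004  -0.9999] F [ 1.01 -0.94 -0.08] M [-0.065 -0.08   0.023] op 0.999 q [ 0.26  0.54 -0.33  2.02  0.29  0.64 -0.88]
```

View pics/s5.png

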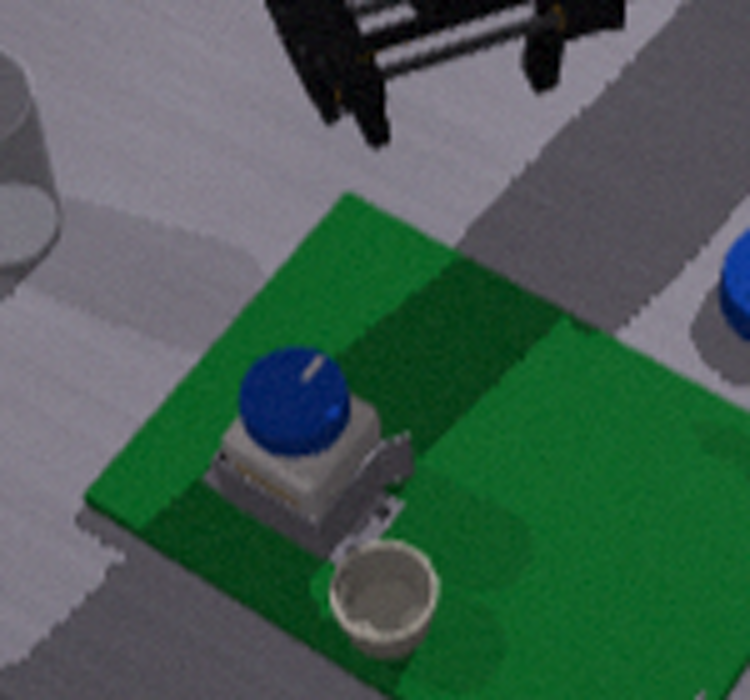

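View pics/t5.png

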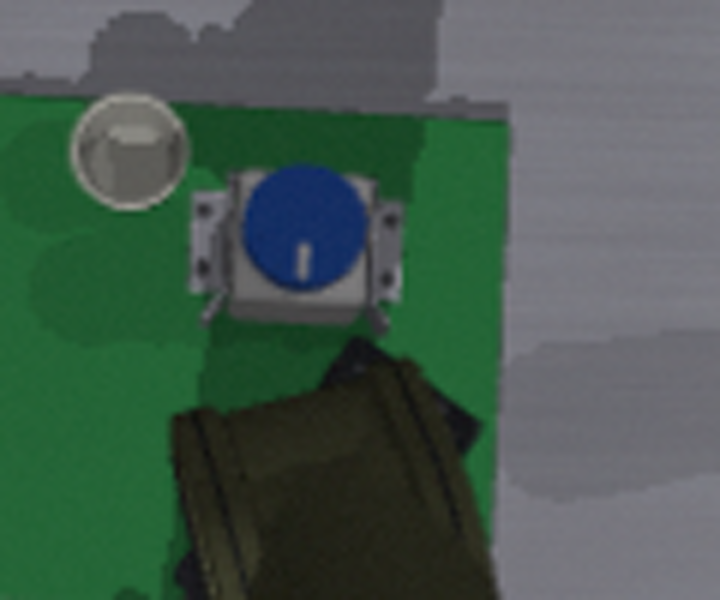

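The jar is in the bracket (top crop lid about (305,228); scene crop lid about (294,402)), with the label against the back wall. I'll measure the lid centre and mark.

```bash
python3 - <<'E'
from h import *
for n,f,box in(('top','t5',(295,120,415,220)),('scene','s5',(250,180,310,230))):
    im=cv2.imread(f'pics/{f}_raw.png'); h=cv2.cvtColor(im,cv2.COLOR_BGR2HSV); b=cv2.inRange(h,(100,120,60),(130,255,255))
    m=np.zeros_like(b); x0,y0,x1,y1=box; m[y0:y1,x0:x1]=255
    c,_=cv2.findContours(b&m,cv2.RETR_EXTERNAL,cv2.CHAIN_APPROX_NONE); k=max(c,key=cv2.contourArea)
    e=cv2.fitEllipse(cv2.convexHull(k)); print(n,e, onz(n,[e[0]],.127 if n=='top' else .116).round(4))
T=lambda p:(np.array(p)+.5)/6-.5+[295,120]
S=lambda p:(np.array(p)+.5)/5-.5+[220,130]
print(onz('top',T([(303,280),(303,245)]),.127).round(4), onz('scene',S([(321,357),(305,380)]),.127).round(4))
# body top front edge (z .093), back edge vs
print('body top front corners',onz('top',T([(232,303),(375,308)]),.093).round(4).tolist())
print('expected seat lid top px',proj('top',(.6435,-.0762,.127)),proj('scene',(.6435,-.0762,.116)))
E
python3 g.py .6435 -.0768 .19 -35;
```

```text
top ((345.153564453125, 157.41970825195312), (20.380863189697266, 20.71649169921875), 90.02035522460938) [[ 0.6398 -0.0756  0.127 ]]
scene ((278.5227966308594, 210.07327270507812), (21.879039764404297, 21.94929313659668), 134.97731018066406) [[ 0.6424 -0.077   0.116 ]]
[[ 0.6128 -0.076   0.127 ]
 [ 0.6306 -0.0756  0.127 ]] [[ 0.6142 -0.0769  0.127 ]
 [ 0.6317 -0.0759  0.127 ]]
body top front corners [[0.6052, -0.0414, 0.093], [0.6046, -0.1152, 0.093]]
expected seat lid top px [[345.38952267 156.20254495]] [[278.525808   210.48802858]]
t 8.32 p [ 0.4699 -0.0664  0.2378] yaw -35.19 zax [-0.0113 -0.004  -0.9999] F [ 1.01 -0.94 -0.08] M [-0.065 -0.08   0.023] op 0.999 q [ 0.26  0.54 -0.33  2.02  0.29  0.64 -0.88]
[0.494, -0.307, 0.153, 0.003, 0.002, -0.001]
```

Call:
{"fn": "play_rows", "kwargs": {"deltas": [[[-1,0.2,-0.12,0.05,0,0,0],[-1,0.39,-0.24,0.1,0,0,0],[-1,0.49,-0.305,0.15,0,0,0],[-1,0.49,-0.305,0.15,0,0,0],[-1,0.49,-0.305,0.15,0,0,0]]]}}

```text
clock: 8.95
tool_pos: [0.6419, -0.0764, 0.191]
eef_rot: [0.953, -0.302, -0.005, 0.004]
contact_force: [-0.6, -0.2, -0.0]
opening: 0.996
```

```bash
python3 g.py .642 -.0765 .119 -35;
```

```text
t 8.95 p [ 0.6419 -0.0764  0.191 ] yaw -35.17 zax [-0.0117 -0.004  -0.9999] F [-0.61 -0.17 -0.04] M [-0.025 -0.066  0.017] op 0.996 q [ 0.21  0.81 -0.31  1.54  0.3   0.85 -0.83]
[0.002, -0.002, 0.24, 0.003, 0.002, -0.001]
```

Call:
{"fn": "play_rows", "kwargs": {"deltas": [[[-1,0.002,-0.002,0.08,0.003,0.002,0],[-1,0.002,-0.002,0.16,0.003,0.002,0],[-1,0.002,-0.002,0.238,0.003,0.002,0],[-1,0.002,-0.002,0.238,0.003,0.002,0],[-1,0.002,-0.002,0.238,0.003,0.002,0]]]}}

```text
clock: 9.57
tool_pos: [0.6422, -0.0766, 0.1211]
eef_rot: [0.953, -0.302, 0.0, -0.0]
contact_force: [0.5, 0.6, 0.6]
opening: 1.0
```

```bash
python3 g.py .642 -.0765 .119 -35;
```

```text
t 9.57 p [ 0.6422 -0.0766  0.1211] yaw -35.17 zax [ 7.e-04  0.e+00 -1.e+00] F [0.48 0.57 0.57] M [-0.019 -0.049  0.095] op 1.0 q [ 0.2   0.9  -0.28  1.6   0.34  0.7  -0.86]
[-0.001, 0.0, 0.007, -0.0, -0.0, -0.001]
```

Call:
{"fn": "play_rows", "kwargs": {"deltas": [[[0.3,0,0,0.006,0,0,0],[0.6,0,0,0.006,0,0,0],[1,0,0,0.006,0,0,0],[1,0,0,0.006,0,0,0],[1,0,0,0.006,0,0,0]]], "force": 55}}

```text
clock: 10.2
tool_pos: [0.6432, -0.0771, 0.1199]
eef_rot: [0.953, -0.302, 0.001, -0.0]
contact_force: [2.5, -2.1, 3.7]
opening: 0.693
```

```bash
python3 g.py .643 -.0767 .119 -35;
```

```text
t 10.2 p [ 0.6432 -0.0771  0.1199] yaw -35.2 zax [ 2.9e-03 -6.0e-04 -1.0e+00] F [ 2.5  -2.15  3.68] M [-0.385 -0.432 -0.053] op 0.693 q [ 0.2   0.9  -0.28  1.6   0.34  0.69 -0.86]
[-0.001, -0.001, 0.003, -0.0, -0.001, -0.001]
```

Call:
{"fn": "play_rows", "kwargs": {"deltas": [[[1,0,0,0,0,0,-0.025],[1,0,0,0,0,0,-0.05],[1,0,0,-0.001,0,0,-0.075],[1,0,0,-0.002,0,0,-0.1],[1,0,0,-0.003,0,0,-0.125]]]}}

```text
clock: 10.82
tool_pos: [0.6422, -0.0763, 0.1206]
eef_rot: [0.994, -0.109, 0.0, -0.0]
contact_force: [-0.8, 0.2, 1.9]
opening: 0.694
```

```bash
python3 - <<'E'
from h import *
shot('scene','s6',(240,160,330,260),6)
E
python3 g.py
```

```text
t 10.88 p [ 0.6423 -0.0763  0.1207] yaw -12.41 zax [ 8.e-04  5.e-04 -1.e+00] F [0.23 0.86 3.17] M [0.017 0.103 0.17 ] op 0.697 q [ 0.25  0.91 -0.39  1.59  0.46  0.73 -0.56]
```

View pics/s6.png

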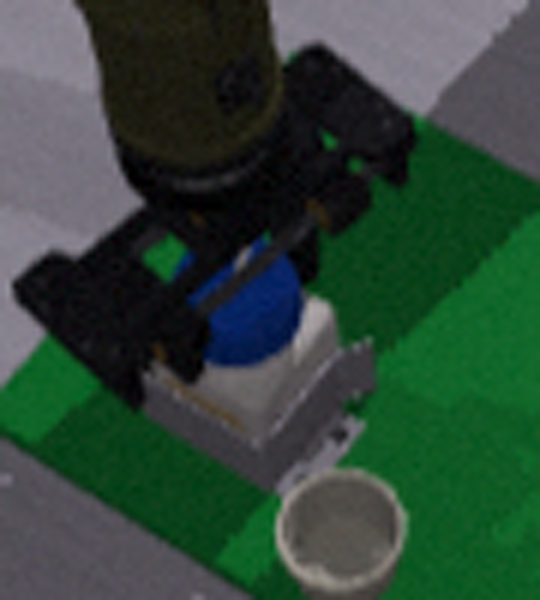

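```bash
python3 - <<'E'
from h import *
p=(np.array([(250,248),(238,268)])+.5)/6-.5+[240,160]
P=onz('scene',p,.128); print(P); 
for q in P: print(np.degrees(np.arctan2(q[1]+.0765,q[0]-.642)))
E

```

```text
[[ 0.61826669 -0.08288122  0.128     ]
 [ 0.63047342 -0.0813467   0.128     ]]
-164.9506877225445
-157.1942035950506
```

Call:
{"fn": "play_rows", "kwargs": {"deltas": [[[1,0,0,-0.001,0,0,-0.025],[1,0,0,-0.002,0,0,-0.05],[1,0,0,-0.003,0,0,-0.075],[1,0,0,-0.003,0,0,-0.1],[1,0,0,-0.004,0,0,-0.125]]]}}

```text
clock: 11.5
tool_pos: [0.6411, -0.0758, 0.1215]
eef_rot: [0.996, 0.089, -0.001, -0.001]
contact_force: [-1.1, -0.2, 0.7]
opening: 0.69
```

```bash
python3 g.py
```

```text
t 11.5 p [ 0.6411 -0.0758  0.1215] yaw 10.19 zax [-1.8e-03  9.0e-04 -1.0e+00] F [-1.06 -0.2   0.68] M [ 0.08   0.121 -0.069] op 0.69 q [ 0.3   0.93 -0.49  1.59  0.57  0.77 -0.26]
```

Call:
{"fn": "play_rows", "kwargs": {"deltas": [[[1,0.003,0,-0.001,0,0,-0.025],[1,0.004,0,-0.002,0,0,-0.05],[1,0.004,0,-0.003,0,0,-0.075],[1,0.004,0,-0.003,0,0,-0.1],[1,0.004,0,-0.003,0,0,-0.12]]]}}

```text
clock: 12.12
tool_pos: [0.6412, -0.0758, 0.1218]
eef_rot: [0.962, 0.274, -0.002, -0.001]
contact_force: [-1.0, -0.9, 1.3]
opening: 0.696
```

Call:
{"fn": "play_rows", "kwargs": {"deltas": [[[1,0,0,0,0,0,-0.02],[1,0,0,0,0,0,-0.035],[1,0,0,0,0,0,-0.035]]]}}

```text
clock: 12.5
tool_pos: [0.6407, -0.0759, 0.1217]
eef_rot: [0.945, 0.326, -0.003, -0.001]
contact_force: [-0.4, -0.6, 1.8]
opening: 0.697
```

```bash
 python3 - <<'E'
from h import *
shot('scene','s7',(240,160,330,260),6)
E
python3 g.py
```

```text
t 12.55 p [ 0.6407 -0.0759  0.1216] yaw 38.07 zax [-5.5e-03  1.0e-04 -1.0e+00] F [ 0.38 -0.81  2.04] M [-0.154 -0.094  0.005] op 0.698 q [ 0.36  0.95 -0.62  1.59  0.69  0.84  0.14]
```

View pics/s7.png

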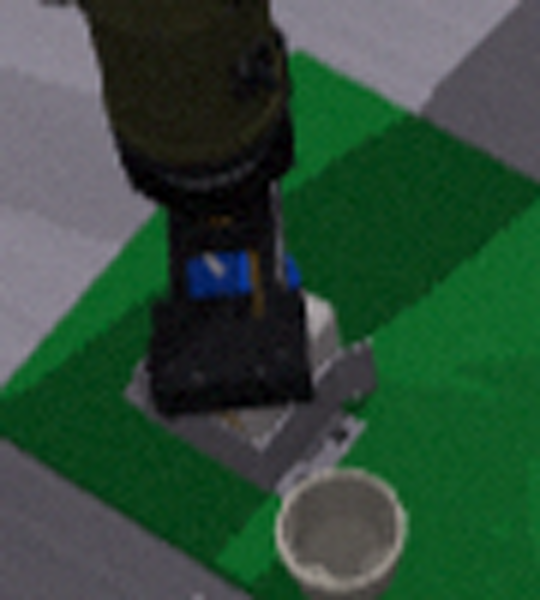

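```bash
python3 - <<'E'
from h import *
p=(np.array([(205,255),(222,275)])+.5)/6-.5+[240,160]
P=onz('scene',p,.1295); print(P); e=P[0]-P[1]; print(np.degrees(np.arctan2(e[1],e[0])))
for q in P: print(np.degrees(np.arctan2(q[1]+.0765,q[0]-.642)))
E
python3 g.py .642 -.0763 .145 38
```

```text
[[ 0.63349326 -0.09841487  0.1295    ]
 [ 0.63831799 -0.08498088  0.1295    ]]
-109.75543392892114
-111.21482319360112
-113.46826430849931
t 12.55 p [ 0.6407 -0.0759  0.1216] yaw 38.07 zax [-5.5e-03  1.0e-04 -1.0e+00] F [ 0.38 -0.81  2.04] M [-0.154 -0.094  0.005] op 0.698 q [ 0.36  0.95 -0.62  1.59  0.69  0.84  0.14]
[0.002, 0.003, -0.078, -0.001, 0.001, 0.0]
```

Call:
{"fn": "play_rows", "kwargs": {"deltas": [[[1,0,0,-0.005,0,0.001,0],[1,0,0,-0.01,0,0.001,0],[1,0,0,-0.015,0,0.001,0],[1,0,0,-0.015,0,0.001,0]]]}}

```text
clock: 13.05
tool_pos: [0.6407, -0.0759, 0.1262]
eef_rot: [0.945, 0.326, -0.001, -0.001]
contact_force: [-0.8, -0.2, -0.0]
opening: 0.693
```

```bash
python3 g.py .642 -.0763 .145 38
```

```text
t 13.05 p [ 0.6407 -0.0759  0.1262] yaw 38.06 zax [-0.0031  0.002  -1.    ] F [-0.77 -0.18 -0.  ] M [-0.172 -0.128  0.014] op 0.693 q [ 0.37  0.95 -0.62  1.59  0.68  0.84  0.14]
[0.003, 0.003, -0.063, -0.001, 0.0, 0.0]
```

Call:
{"fn": "play_rows", "kwargs": {"deltas": [[[1,0,0,-0.025,0,0,0],[1,0,0,-0.055,0,0,0],[1,0,0,-0.085,0,0,0],[1,0,0,-0.116,0,0,0],[1,0,0,-0.116,0,0,0]]]}}

```text
clock: 13.68
tool_pos: [0.6414, -0.0758, 0.1622]
eef_rot: [0.945, 0.326, -0.0, -0.001]
contact_force: [-0.4, -0.7, -1.0]
opening: 0.693
```

```bash
python3 - <<'E'
from h import *
shot('scene','s8',(240,130,340,260),5); shot('top','t8',(250,120,415,220),4)
E
python3 g.py .642 -.0763 .161 38
```

```text
t 13.78 p [ 0.6407 -0.0761  0.1611] yaw 38.07 zax [-0.0032  0.0018 -1.    ] F [-0.51  0.05 -0.76] M [ 0.03  -0.136 -0.02 ] op 0.698 q [ 0.38  0.9  -0.65  1.57  0.65  0.9   0.17]
[0.003, 0.003, 0.0, -0.001, 0.0, 0.0]
```

View pics/s8.png

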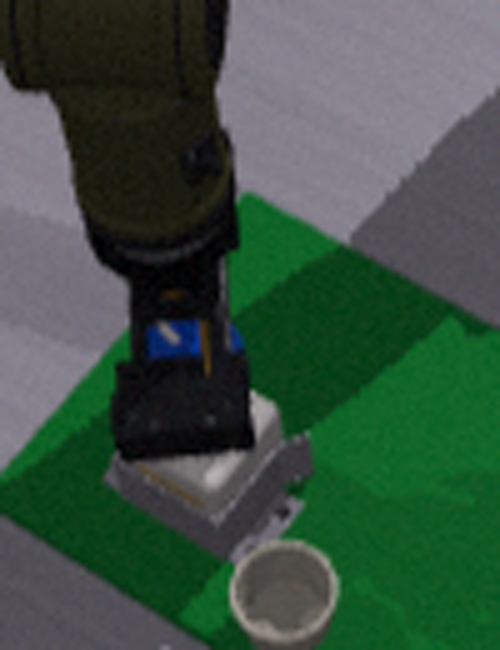

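View pics/t8.png

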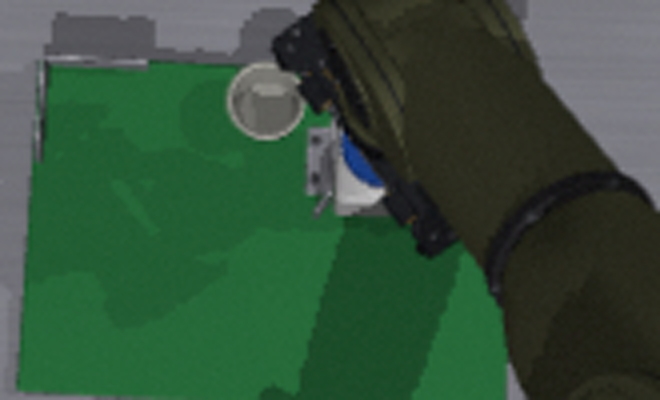

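```bash
python3 - <<'E'
from h import *
a=[cv2.resize(cv2.imread(f'pics/{f}_raw.png')[205:245,255:310],None,fx=7,fy=7,interpolation=cv2.INTER_CUBIC) for f in('s5','s8')]
cv2.imwrite('pics/cmp.png',np.hstack(a))
b=[cv2.resize(cv2.imread(f'pics/{f}_raw.png')[140:180,320:365],None,fx=8,fy=8,interpolation=cv2.INTER_CUBIC) for f in('t5','t8')]
cv2.imwrite('pics/cmpt.png',np.hstack(b))
E
```

```text
(no output)
```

View pics/cmp.png

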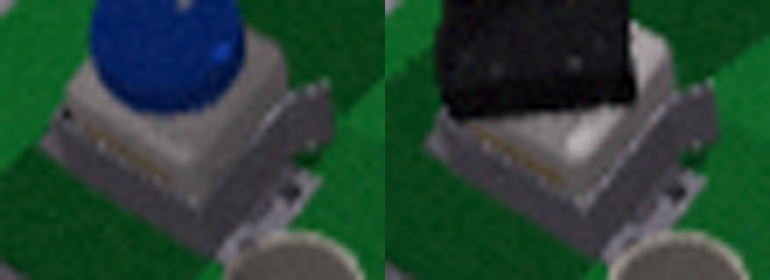

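View pics/cmpt.png

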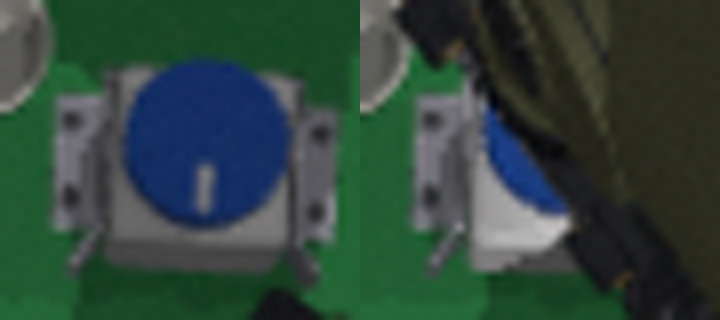

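The jar stands in the bracket with the lid lifted, but it may have rotated slightly within the play. I'll quantify this using the visible front and left edges.

```bash
python3 - <<'E'
from h import *
for f in('t5','t8'):
    im=cv2.imread(f'pics/{f}_raw.png').astype(float)
    sat=im[:,:,2]/(im.sum(2)+1)  # red fraction: white .33, green low
    out=[]
    for c in range(334,341):
        col=sat[166:178,c]; 
        lo,hi=col.min(),col.max(); th=.2
        i=[k for k in range(len(col)-1) if col[k]>th>=col[k+1]]
        if i: k=i[-1]; v=166+k+(col[k]-th)/(col[k]-col[k+1]); out.append((c,v))
    P=onz('top',out,.017)
    print(f,np.array(out)[:,1].round(2),P[:,0].round(4),P[:,1].round(4), 'slope deg',np.degrees(np.polyfit(P[:,1],P[:,0],1)[0]))
    # shade edge top face / front face (z .093)
    g=im[:,:,1]
    for c in range(335,341): print(c,g[162:176,c].astype(int))
E
```

```text
t5 [173.61 173.74 173.9  173.82 173.85 173.86 173.79] [0.6049 0.6046 0.6041 0.6045 0.6045 0.6045 0.6049] [-0.0459 -0.0491 -0.0524 -0.0557 -0.059  -0.0623 -0.0655] slope deg -0.06912720437266609
335 [ 85  95 101 102 103 103 102  94  70  70  68  64  63  63]
336 [ 51  74  93 100 103 103 103  94  70  73  67  66  64  63]
337 [ 37  39  61  92 100 104 102  94  72  71  69  65  63  63]
338 [ 45  45  38  64  91 100 102  95  73  70  70  66  63  62]
339 [ 46  47  45  40  61  93 101  95  74  71  69  67  63  63]
340 [45 46 46 41 36 76 97 95 75 70 69 66 62 63]
t8 [173.95 173.87 173.83 175.1  173.84 173.96 174.49] [0.6038 0.6041 0.6043 0.6003 0.6045 0.6042 0.6025] [-0.0459 -0.0492 -0.0524 -0.0558 -0.059  -0.0623 -0.0656] slope deg 2.233235144872248
335 [149 152 150 149 148 150 159 160 152 124 124 119  88  89]
336 [144 154 156 158 156 157 158 169 162 126 125 117  64  65]
337 [ 99 145 159 159 159 159 160 180 165 126 123 109  65  67]
338 [ 54  82 149 160 163 161 160 180 171 125 118  70  64  66]
339 [ 60  51  87 155 167 168 167 178 170 122 113  72  64  64]
340 [ 60  56  60 112 166 168 174 179 173 117  70  70  66  65]
```

```bash
python3 -c "
from h import *
print(r.finish_job()); print(get_state()['clock'])"
```

```text
the job is handed in; nothing more can be done
None
the job is handed in; nothing more can be done
```

I turned the square jar, set it home in the bracket and unscrewed the blue lid there. The job was handed in at about 14 s, with the lid held level over the jar.

- **Seating:** I carried the jar by its tight lid, turned it about 46° clockwise and slid it in along the board. I stopped when it pressed on both the back wall (about 9 N) and the board (about 20 N net). A picture after letting go showed it square, with the label side against the back wall.
- **Unscrewing:** I gripped the lid again at 55 N and turned it 73° anticlockwise. Its white mark had moved about 70°, inside the 55–95° window where it comes free.
- **Lifting:** The first 5 mm of lift met no load, so the lid was free. At the end its lower edge was about 20 mm above the mouth, worked out from the tool height, and the tool was about 0.2° off vertical.

**Check that partly disagreed:** while I was unscrewing, the tool drifted about 2.5 mm back towards the robot. In the last top view, the jar's front edge may have shifted by about 1 mm at the bottom and up to 2 mm at the top. The lighting had changed and the arm hid part of the jar. This fits a small turn within the bracket's play, and I did not correct it.

The ramekin was not touched. The arm did not go near the tub or beaker, but I did not measure either of them.

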